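# Complete the honeycomb of sample bottles in the round pan

### The job

The round steel pan holds five capped white sample bottles standing like a honeycomb, with two of the outer places empty. Find the two bottles on the bench that match them in size and shape and stand one upright in each empty place, setting it down on the pan's floor before letting go; do not tip either bottle over.

Things in the scene. Friction and masses are not known exactly. Their poses are not given: they have to be found in the camera images.
- bottle_a: White plastic sample bottle like the five in the pan, standing on the bench: body 50 mm across, 58 mm high; shoulder slopes in to a 24 mm neck at 68 mm; grey cap 26 mm across from 76 mm to the top at 104 mm. 105 to 210 g. Grip it by the cap from above. Origin: centre of its underside, z up its axis. May go in either empty place.
- bottle_b: Second matching bottle, identical to bottle_a, same origin. Others that do not match stand among them, as near as 90 mm between centres: a wider bottle (68 mm across, 106 high), a small one (32 across, 66 high), a squat jar (54 across, 44 high) and a brass weight (38 across, 60 high); a brush lies nearer the robot.
- place_a (a point): Centre of one empty place, on the floor of the round steel pan; z up, the pan's centre is 62 mm along its -x. The pan is fixed: inner radius 95 mm, wall 3 mm, rim 50 mm and floor 4 mm above the bench. Five bottles stand in it: one at the centre, four around it 62 mm from the centre. An empty place leaves a bottle about 10 mm of play all round.
- place_b (a point): Centre of the other empty place on the pan's floor, also 62 mm from the pan's centre, 120 degrees counter-clockwise (seen from above) from place_a, with one packed bottle between the two; axes parallel to place_a's.
Not all that is in view belongs to the job. Leave any blue look-alike of the bottle_a alone. What is shaped like the bottle_b but blue is not meant.

How it is judged:
On the way, in this order (a step that is already met when the one before it is completed fails the run):
1. one matching bottle is in an empty place, within 15 mm of the floor, fingers still on it (((horizontal distance between bottle_a and place_a below 0.02 m and z of bottle_a in the frame of place_a below 0.015 m and angle between bottle_a's own z axis and vertical below 0.17 rad and contact force between the fingers and bottle_a above 0.3 N) or (horizontal distance between bottle_a and place_b below 0.02 m and z of bottle_a in the frame of place_b below 0.015 m and angle between bottle_a's own z axis and vertical below 0.17 rad and contact force between the fingers and bottle_a above 0.3 N) or (horizontal distance between bottle_b and place_a below 0.02 m and z of bottle_b in the frame of place_a below 0.015 m and angle between bottle_b's own z axis and vertical below 0.17 rad and contact force between the fingers and bottle_b above 0.3 N) or (horizontal distance between bottle_b and place_b below 0.02 m and z of bottle_b in the frame of place_b below 0.015 m and angle between bottle_b's own z axis and vertical below 0.17 rad and contact force between the fingers and bottle_b above 0.3 N))), for 0.05 s.
2. the other likewise in the other place, the first still in its own (((horizontal distance between bottle_a and place_a below 0.02 m and z of bottle_a in the frame of place_a below 0.015 m and angle between each of bottle_a, bottle_b's own z axis and vertical below 0.17 rad and horizontal distance between bottle_b and place_b below 0.02 m and z of bottle_b in the frame of place_b below 0.015 m and (contact force between the fingers and bottle_a above 0.3 N or contact force between the fingers and bottle_b above 0.3 N)) or (horizontal distance between bottle_a and place_b below 0.02 m and z of bottle_a in the frame of place_b below 0.015 m and angle between each of bottle_a, bottle_b's own z axis and vertical below 0.17 rad and horizontal distance between bottle_b and place_a below 0.02 m and z of bottle_b in the frame of place_a below 0.015 m and (contact force between the fingers and bottle_a above 0.3 N or contact force between the fingers and bottle_b above 0.3 N)))), for 0.05 s.
At the end, for the whole second after the job is handed in: The two matching bottles stand one in each empty place of the pan, on its floor (within 5 mm), within 20 mm of the place's centre, upright within 10 degrees and at rest (((horizontal distance between bottle_a and place_a below 0.02 m and z of bottle_a in the frame of place_a below 0.005 m and angle between each of bottle_a, bottle_b's own z axis and vertical below 0.17 rad and horizontal distance between bottle_b and place_b below 0.02 m and z of bottle_b in the frame of place_b below 0.005 m) or (horizontal distance between bottle_a and place_b below 0.02 m and z of bottle_a in the frame of place_b below 0.005 m and angle between each of bottle_a, bottle_b's own z axis and vertical below 0.17 rad and horizontal distance between bottle_b and place_a below 0.02 m and z of bottle_b in the frame of place_a below 0.005 m)) and linear speed of each of bottle_a, bottle_b below 0.03 m/s); the robot touches nothing.
It fails at once if a matching bottle is tipped over (more than 40 degrees) (angle between any of bottle_a, bottle_b's own z axis and vertical above 0.7 rad).
It also fails if it takes over 64 s, if anything falls off the work surface, if the arm or the gripper's body presses on something with over 40 N, if the wrist force passes 120 N, or if a joint passes its speed limit or range.

### The arm

A 7-joint arm with a two-finger parallel gripper is mounted at the origin on the work surface. World frame = base frame: x ahead of the robot, y to its left, z up, the work surface at z = 0. Lengths are in m, angles in rad, forces in N, time in s.
With the tool pointing down it reaches from about 0.425 to 0.925 m from the base axis. Payload 6.8 kg.
Tool frame: the origin (TCP) lies on the mounting face of the last link; the fingertips stand 173 mm ahead of it and the grasp point (between the pads) lies 155 mm ahead of it (r.tip_reach is the distance from the TCP to the fingertips, in m); z points along the fingers, x is the direction in which the jaws open and shut, and the axes are right-handed (so a half turn about z gives the same grasp; the last joint's range is limited). The gripper opens to 85 mm and grips with 20 to 120 N. Pads are 22 mm wide; open, the fingers measure 114 mm over their backs; the gripper's body (76 mm by 85 mm) begins 54 mm behind the grasp point. The pads swing forward as they close: fully open they stand 13 mm farther back than shut.
Start: joints at [-1.286, 0.477, 0.022, 1.555, -0.011, 1.109, -0.083], TCP at [0.258, 0.624, 0.405] pointing down, gripper open.
Joint ranges: [-2.96, 2.96], [-0.34, 2.1], [-1.41, 1.46], [0.24, 2.44], [-1.37, 4.51], [0.17, 1.92], [-2.96, 2.96]. Speed limits (rad/s): [2.39, 2.39, 3.14, 3.14, 3.14, 3.14, 3.14].

### API

Orientations are given as a rotation vector (axis times angle).
In Python, from bench import r, eyes gives the robot as it stands.
- The arm moves only by the tool jog_arm, never from a script. Its argument "series" is a list of rows, each a list of 4 numbers: the shift along the tool's x, y, z in units of 30 mm (1.0 is 30 mm), then the turn about the tool's z in units of 10 degrees (1.0 is 10 degrees). In form: [[dx, dy, dz, roll], ...]. A call has 1 to 12 rows; each row shifts and turns the pose as measured when the row begins, along the tool's axes as they then stand; what a row does not reach is not made up. A row lasts 1/8 s, in which the tool goes at most 62.5 mm and 10.7 degrees, less where a joint would pass 70% of its speed; a pose out of reach is approached as far as the arm can. A call is refused whole if a number of a shift passes 1 or a number of a turn 1, either way. A call with a gripper value outside its range is refused whole. "grip" is the finger opening in mm, from 0 to 85.4, set as the call begins (left out, the last holds). The fingers move at their own pace and stop on an object; "newtons" is the grip in N (left out, the last holds). Time passes only in rows, so rows that do not move let the fingers close. It gives the time, the measured TCP pose, the force and the opening at its end, in the units of the state.
- r.get_obs(): the state, without advancing time (a new reading comes with each control period).
- eyes.grab_frame(name): name is "scene" or "top"; returns a dict with "pixels" (384x512x3 uint8, red, green, blue), "fx", "fy", "cx", "cy" (pixels), "distortion" ([k1, k2, p1, p2, k3] as OpenCV has them; the pictures are not rectified), "rvec" (rotation vector, rad) and "tvec" (3), from world to camera coordinates, as OpenCV has them. Camera axes: x right, y down, z forward; pixel columns grow to the right and rows downward; lengths in m; the calibration is good to about 2 mm. A picture is of the moment at which its call begins. There is no depth.
- r.hand_in(): hands the job in, once; it reports no verdict.
Trained networks look in a picture, given as the dict that the camera call returned (one of the last four; its "shot" number tells which), for a name from the list of things; names that differ only in an ending like _2 or _b are one class to them, and where a whole thing is asked for, a point or a joint stands for the part that bears it (a point fixed in the world has none). Each returns a list of dicts, best first, with "confidence" (0 to 1); they miss things now and then, are a little off and sometimes report something else, mostly with a low value. They report only what shows in the picture. A call takes as long as a camera call. They do not tell look-alikes from the thing itself.
- eyes.find_in(picture, name): "extent" ([left, top, width, height] in pixels, round what is visible of it).
- eyes.place_of(picture, name): "xy" ([column, row] in pixels: a listed point, or the origin of a listed thing).
The state is a dict: "clock": time; "joints": joint angles; "qvel": joint speeds; "tau": joint torques, N m; "tcp_pos": TCP position; "orientation": TCP orientation; "contact_force": force on the tool from outside, world axes, zero at the start; "moment": the same for the moment, N m; "grip_width": finger opening in m.
Only numpy, scipy, OpenCV 4.12 (cv2) and the standard library are available. Lean on these libraries where they do the work, as an engineer would, in place of code of your own. Each camera call takes 0.05 s, during which the arm holds its last target.

## Working session

There is one attempt and no reset: what is moved stays moved. The work goes in short steps, Python scripts to look and compute and a tool call to move; the robot and the scene stay as the last step left them, time stands still between calls to the robot, and variables do not carry over. Pictures are saved under pics/ and viewed, and the job is handed in when it is done.

Besides the shell and the picture viewer there is one more tool, called after "Call:" in YAML: its name, and indented under it one key for each argument. jog_arm: Moves the arm, as the interface text tells. Its arguments: {"type":"object","properties":{"series":{"type":"array","items":{"type":"array","items":{"type":"number"}}},"grip":{"type":"number"},"newtons":{"type":"number"}},"required":["series"]}

```bash
ls; mkdir -p pics
cat > h.py <<'E'
import numpy as np, cv2
from bench import r, eyes
def K(p): return np.array([[p['fx'],0,p['cx']],[0,p['fy'],p['cy']],[0,0,1.]])
def ray(p,uv,z):
    u=cv2.undistortPoints(np.array([[uv]],float),K(p),np.array(p['distortion'],float))[0,0]
    R=cv2.Rodrigues(np.array(p['rvec'],float))[0];t=np.array(p['tvec'],float).ravel()
    c=-R.T@t;d=R.T@np.array([u[0],u[1],1]);return c+d*(z-c[2])/d[2]
def proj(p,X):
    return cv2.projectPoints(np.array(X,float).reshape(-1,1,3),np.array(p['rvec'],float),np.array(p['tvec'],float),K(p),np.array(p['distortion'],float))[0][:,0]
def save(p,n,s=1.5):
    im=cv2.cvtColor(p['pixels'],cv2.COLOR_RGB2BGR)
    cv2.imwrite('pics/'+n,cv2.resize(im,None,fx=s,fy=s,interpolation=cv2.INTER_CUBIC))
def crop(p,n,x0,y0,x1,y1,s):
    im=cv2.cvtColor(p['pixels'],cv2.COLOR_RGB2BGR)[y0:y1,x0:x1]
    cv2.imwrite('pics/'+n,cv2.resize(im,None,fx=s,fy=s,interpolation=cv2.INTER_CUBIC))
E
python3 - <<'E'
from h import *
print(r.get_obs())
for n in ('top','scene'):
    p=eyes.grab_frame(n);save(p,n+'0.png')
    R=cv2.Rodrigues(np.array(p['rvec'],float))[0];print(n,-R.T@np.array(p['tvec']).ravel())
    for o in ('bottle_a','place_a','place_b'):
        for d in eyes.find_in(p,o) if 'bott' in o else []: print('find',o,np.round(d['extent'],1),round(d['confidence'],2))
        for d in eyes.place_of(p,o): print('place',o,np.round(d['xy'],1),round(d['confidence'],2),np.round(ray(p,d['xy'],0 if 'bot' in o else .004),3))
E
```

```text
pics
{'clock': 0.0, 'joints': array([-1.28612156,  0.47779092,  0.0223347 ,  1.55644537, -0.01147723,
        1.10932397, -0.08308633]), 'qvel': array([ 0.00127304, -0.00052721,  0.00184621,  0.00042885,  0.00109809,
       -0.0005139 , -0.00102482]), 'tau': array([ 7.23651337e-04, -5.96459091e+01,  1.60765573e+00, -2.81192422e+01,
        1.24157500e-02,  9.33847041e-03,  8.92821731e-06]), 'tcp_pos': array([0.25824441, 0.62334468, 0.40373407]), 'orientation': array([ 2.61120699e+00,  1.74470414e+00, -2.25813459e-03]), 'contact_force': array([-0.19494499, -0.30513003,  0.11318182]), 'moment': array([0.03648598, 0.03122303, 0.03386257]), 'grip_width': 0.08526469053761676}
top [ 0.32899214 -0.04938021  1.30322437]
find bottle_a [310.6 211.1  18.8  20.1] 0.8
find bottle_a [269.9 166.7  16.2  22.1] 0.76
find bottle_a [266.8 139.4  15.9  16.8] 0.76
find bottle_a [369.6 244.8  17.6  16.2] 0.57
place bottle_a [274.4 149.9] 0.76 [ 0.683 -0.104  0.   ]
place bottle_a [278.5 178.3] 0.72 [ 0.591 -0.117  0.   ]
place bottle_a [318.5 221. ] 0.71 [ 0.456 -0.24   0.   ]
place bottle_a [375.1 251.9] 0.67 [ 0.36  -0.415  0.   ]
place place_a [188.4 179.4] 0.85 [0.586 0.166 0.004]
place place_a [222.1 174.9] 0.84 [0.6   0.06  0.004]
place place_b [188.4 179.4] 0.85 [0.586 0.166 0.004]
place place_b [222.1 174.9] 0.84 [0.6   0.06  0.004]
scene [ 1.02945293 -0.31601698  0.7992895 ]
find bottle_a [ 70.6 181.7  31.8  44.2] 0.84
find bottle_a [254.6 231.2  23.6  38.2] 0.8
find bottle_a [156.4 184.4  27.6  37.7] 0.78
find bottle_a [233.4 201.2  22.2  40.7] 0.59
place bottle_a [172.5 213.2] 0.78 [ 0.465 -0.241 -0.   ]
place bottle_a [ 91.5 208. ] 0.66 [ 0.354 -0.415  0.   ]
place bottle_a [262.9 260.4] 0.58 [ 0.679 -0.109  0.   ]
place place_a [347.1 187.5] 0.78 [0.605 0.176 0.004]
place place_a [312.7 204.9] 0.69 [0.608 0.069 0.004]
place place_b [347.1 187.5] 0.78 [0.605 0.176 0.004]
place place_b [312.7 204.9] 0.69 [0.608 0.069 0.004]
```

View pics/top0.png

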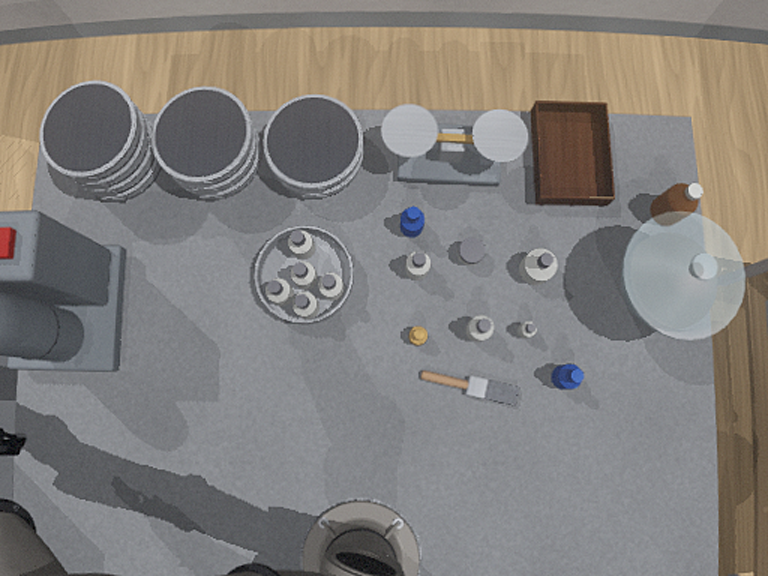

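View pics/scene0.png

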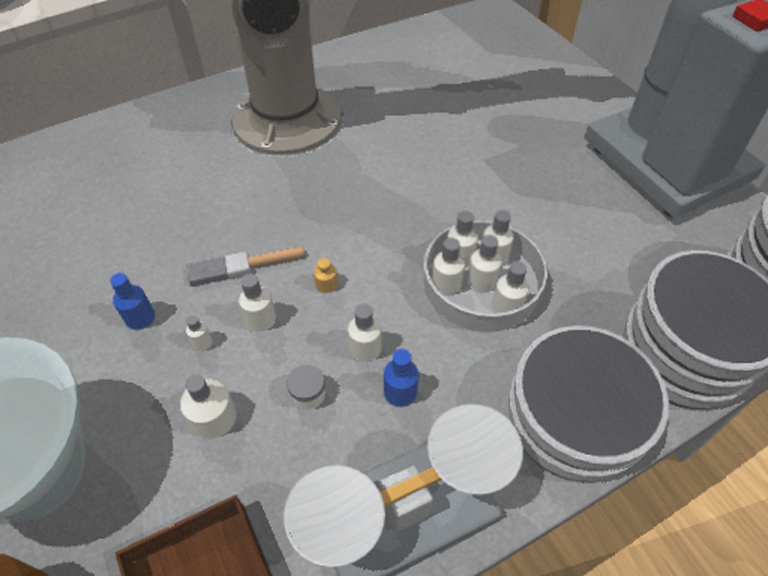

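Run:
```python
from h import *
p=eyes.grab_frame('top');crop(p,'t1.png',160,130,380,270,3.6)
crop(p,'tpan.png',160,140,245,225,7)
p=eyes.grab_frame('scene');crop(p,'spanc.png',270,130,380,225,7)
crop(p,'sb.png',110,160,300,300,4)
```

```text
(no output)
```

View pics/t1.png

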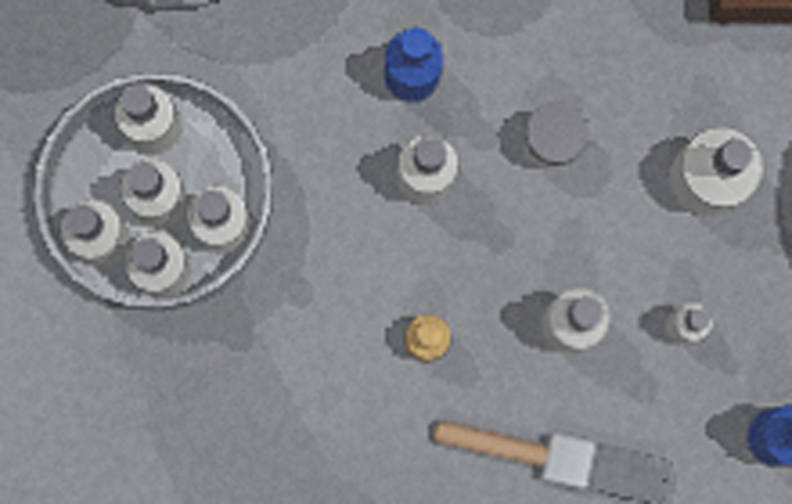

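View pics/tpan.png

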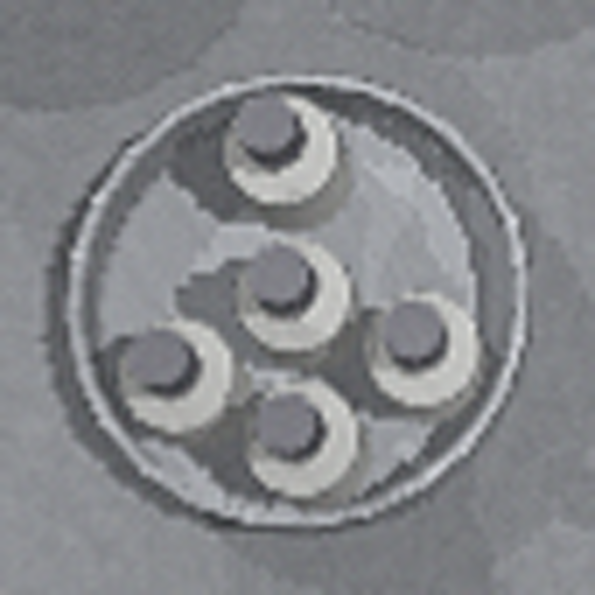

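View pics/spanc.png

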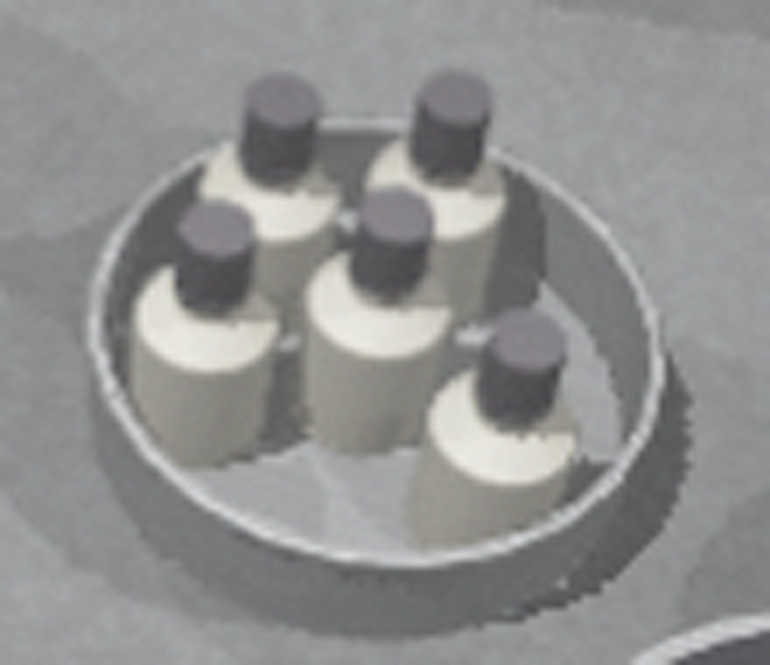

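View pics/sb.png

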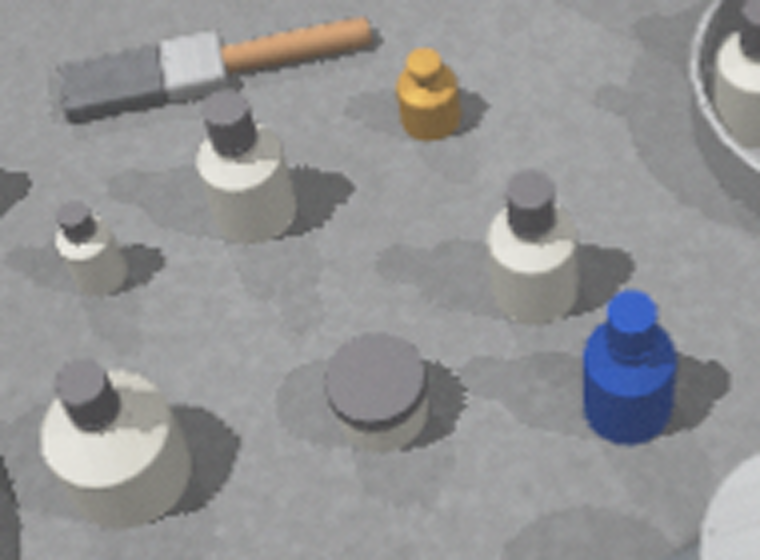

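```bash
cat > tri.py <<'E'
from h import *
def tri(pt,ps,a,b):
    f=lambda X: np.r_[proj(pt,X)[0]-a, proj(ps,X)[0]-b]
    from scipy.optimize import least_squares
    s=least_squares(f,np.r_[ray(pt,a,.1)]);return s.x,np.abs(s.fun).max()
E
python3 - <<'E'
from tri import *
pt=eyes.grab_frame('top');ps=eyes.grab_frame('scene')
T=np.array([(268,125),(273,272),(412,327),(158,358),(288,422)])/7+[160,140]
S=np.array([(528,338),(396,213),(218,228),(453,92),(283,95)])/7+[270,130]
P=[]
for a,b in zip(T-.5+.07,S-.5+.07):
    X,e=tri(pt,ps,a,b);P.append(X);print(np.round(X,4),round(e,2),ray(pt,a,.108)[:2].round(4),ray(ps,b,.108)[:2].round(4))
for n,a,b in (('A',(430,153),(531,187)),('B',(583,313),(228,107))):
    a=np.array(a)/3.6+[159.6,129.6];b=np.array(b)/4+[109.6,159.6]
    X,e=tri(pt,ps,a,b);print(n,np.round(X,4),round(e,2),ray(pt,a,.104)[:2].round(4),ray(ps,b,.104)[:2].round(4))
P=np.array(P)[:,:2]
print(P-P[1],np.hypot(*(P-P[1]).T),np.degrees(np.arctan2(*(P-P[1]).T[::-1])))
# fit
from scipy.optimize import least_squares
o=np.array([0,180+60,120,180])  # placeholder
E
```

```text
[0.6329 0.1253 0.1034] 0.53 [0.6307 0.123 ] [0.6359 0.1234]
[0.569  0.1195 0.1035] 0.17 [0.5683 0.1194] [0.5718 0.1163]
[0.5464 0.0625 0.104 ] 0.23 [0.5453 0.0615] [0.5493 0.0608]
[0.5331 0.1671 0.1049] 0.14 [0.5323 0.1661] [0.5354 0.1653]
[0.5069 0.1133 0.1057] 0.43 [0.5058 0.1117] [0.5089 0.1129]
A [ 0.5895 -0.1121  0.0993] 0.43 [ 0.588  -0.1131] [ 0.5927 -0.1128]
B [ 0.4593 -0.2352  0.0971] 0.14 [ 0.4587 -0.2337] [ 0.4648 -0.2362]
[[ 0.0639419   0.00577878]
 [ 0.          0.        ]
 [-0.02254302 -0.05696654]
 [-0.03583077  0.04757507]
 [-0.06207958 -0.00620379]] [0.0642025  0.         0.06126478 0.05955864 0.06238879] [   5.16410408    0.         -111.5898867   126.98492652 -174.29321865]
```

Run:
```python
from tri import *
from scipy.optimize import least_squares
pt=eyes.grab_frame('top');ps=eyes.grab_frame('scene')
P=np.array([[.6329,.1253],[.569,.1195],[.5464,.0625],[.5331,.1671],[.5069,.1133]])
off=np.radians([0,0,240,120,180]);R=np.array([1,0,1,1,1])*.062
s=least_squares(lambda q:(q[:2]+R[:,None]*np.c_[np.cos(q[2]+off),np.sin(q[2]+off)]-P).ravel(),[.57,.12,.1])
c=s.x[:2];th=s.x[2];print(s.x,s.fun.round(4))
pl={n:c+.062*np.array([np.cos(th+d),np.sin(th+d)]) for n,d in (('a',-np.pi/3),('b',np.pi/3))};print(pl)
print(r.get_obs()['clock'])
t=np.linspace(0,2*np.pi,80)
def circ(c,rad,z):return np.c_[c[0]+rad*np.cos(t),c[1]+rad*np.sin(t),z+0*t]
for p,n,box,s in ((pt,'ot.png',(160,130,360,240),4),(ps,'os.png',(140,130,380,270),3.3)):
    im=cv2.cvtColor(p['pixels'],cv2.COLOR_RGB2BGR);x0,y0,x1,y1=box
    im=cv2.resize(im[y0:y1,x0:x1],None,fx=s,fy=s)
    L=[(c,.0965,.05,(0,0,255))]+[(v,.025,.004,(0,255,0)) for v in pl.values()]
    for b in ([.590,-.1125],[.4605,-.235]): L+=[(b,.025,0,(0,255,255)),(b,.025,.058,(255,0,255)),(b,.013,.104,(0,0,255))]
    for cc,ra,z,col in L:
        q=((proj(p,circ(cc,ra,z))-[x0,y0]+.5)*s*8).astype(int);cv2.polylines(im,[q],True,col,1,cv2.LINE_AA,3)
    cv2.imwrite('pics/'+n,im)
```

```text
[0.56998298 0.11891989 0.11151223] [-0.0013  0.0005  0.001  -0.0006 -0.0012 -0.0004  0.0001  0.0017  0.0015
 -0.0013]
{'a': array([0.60676553, 0.06900953]), 'b': array([0.59481535, 0.17572969])}
0.8
```

View pics/ot.png

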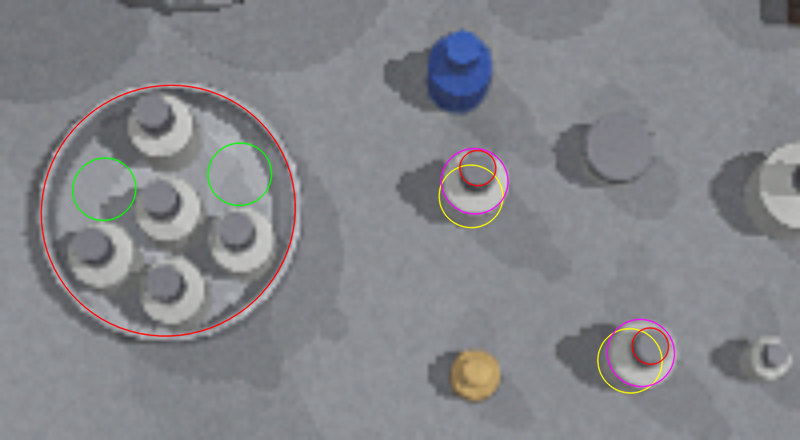

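View pics/os.png

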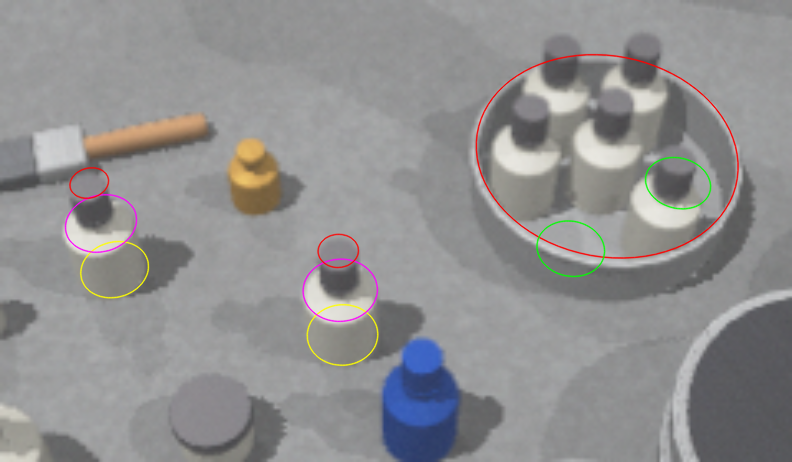

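Candidates, in unscaled top-view pixels:
- White bottles at (279,173) and (322,217). Both are 50 mm wide with a grey cap, so these match.
- Blue look-alikes at (274,148) and (378,251).
- Wide bottle at (360,176), small bottle at (353,219), jar at (315,166), brass weight at (279,223).

The crops and the size overlay confirm the two white bottles. I estimate A at (0.590,-0.1125) and B at (0.4605,-0.235). The empty places are at (0.607,0.069) and (0.595,0.176).

Call:
jog_arm:
  series:
    - [-0.9,0.95,0,0]
    - [-0.9,0.95,0,0]
    - [-0.9,0.95,0,0]
    - [-0.9,0.95,0,0]
    - [-0.9,0.95,0,0]
    - [-0.9,0.95,0,0]
    - [-0.9,0.95,0,0]
    - [-0.9,0.95,0,0]
    - [-0.9,0.95,0,0]
    - [-0.9,0.95,0,0]
    - [-0.9,0.95,0,0]
    - [-0.9,0.95,0,0]
  grip: 85

```text
clock: 2.3
tcp_pos: [0.4551, 0.1832, 0.4054]
orientation: [-2.604, -1.752, -0.009]
contact_force: [1.5, -0.0, -0.1]
grip_width: 0.0849
```

```bash
cat > to.py <<'E'
import sys
from h import *
def to(x,y,z):
    o=r.get_obs();R=cv2.Rodrigues(np.array(o['orientation'],float))[0]
    d=R.T@(np.array([x,y,z])-o['tcp_pos'])/.03
    print('t',round(o['clock'],2),'tcp',o['tcp_pos'].round(4),'zax',R[:,2].round(3),'yaw',np.degrees(np.arctan2(R[1,0],R[0,0])).round(1),'w',round(o['grip_width'],4),'F',o['contact_force'].round(1));print('units',d.round(2))
if __name__=='__main__': to(*map(float,sys.argv[1:4]))
E
python3 to.py .59 -.1125 .4
```

```text
t 2.3 tcp [0.4551 0.1832 0.4054] zax [ 0.003  0.006 -1.   ] yaw 67.9 w 0.0849 F [ 1.5 -0.  -0.1]
units [-7.43  7.88  0.13]
```

Call:
jog_arm:
  series:
    - [-0.9,0.95,0,0]
    - [-0.9,0.95,0,0]
    - [-0.9,0.95,0,0]
    - [-0.9,0.95,0,0]
    - [-0.9,0.95,0,0]
    - [-0.9,0.95,0,0]
    - [-0.9,0.95,0,0]
    - [-0.7,0.8,0,0]
    - [0,0,0,0]
    - [0,0,0,0]

```text
clock: 3.55
tcp_pos: [0.5867, -0.1077, 0.4062]
orientation: [-2.609, -1.748, -0.017]
contact_force: [0.8, 0.8, -0.1]
grip_width: 0.085
```

```bash
python3 to.py .59 -.1125 .246
```

```text
t 3.55 tcp [ 0.5867 -0.1077  0.4062] zax [ 0.008  0.007 -1.   ] yaw 67.7 w 0.085 F [ 0.8  0.8 -0.1]
units [-0.16  0.14  5.34]
```

Call:
jog_arm:
  series:
    - [-0.15,0.15,0.7,0]
    - [0,0,0.9,0]
    - [0,0,0.9,0]
    - [0,0,0.5,0]
    - [0,0,0,0]

```text
clock: 4.18
tcp_pos: [0.5898, -0.1064, 0.3151]
orientation: [-2.599, -1.759, -0.023]
contact_force: [0.1, 0.1, 0.9]
grip_width: 0.085
```

```bash
python3 to.py .59 -.1125 .246
python3 - <<'E'
from h import *
p=eyes.grab_frame('scene');crop(p,'s1.png',180,130,320,260,5)
p=eyes.grab_frame('top');crop(p,'t2.png',220,110,350,240,5)
E
```

```text
t 4.17 tcp [ 0.5898 -0.1064  0.3151] zax [ 0.01   0.011 -1.   ] yaw 68.2 w 0.085 F [0.1 0.1 0.9]
units [-0.22  0.07  2.3 ]
```

View pics/s1.png

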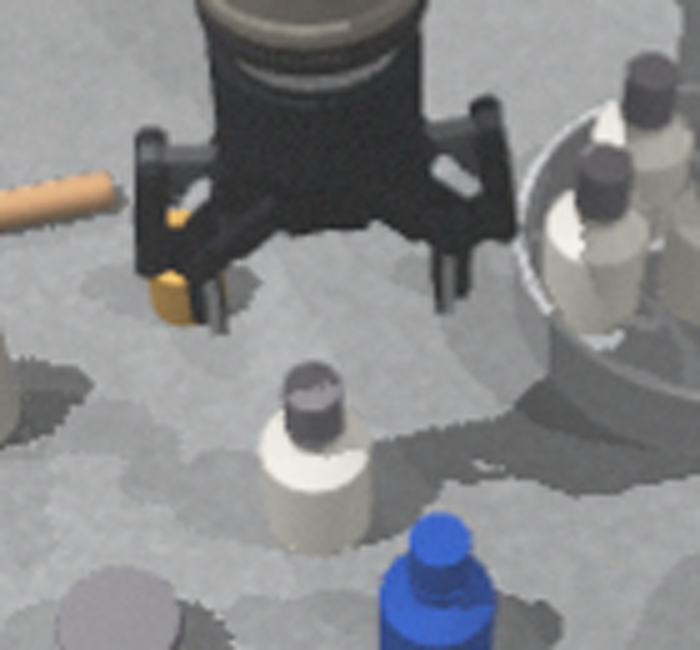

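View pics/t2.png

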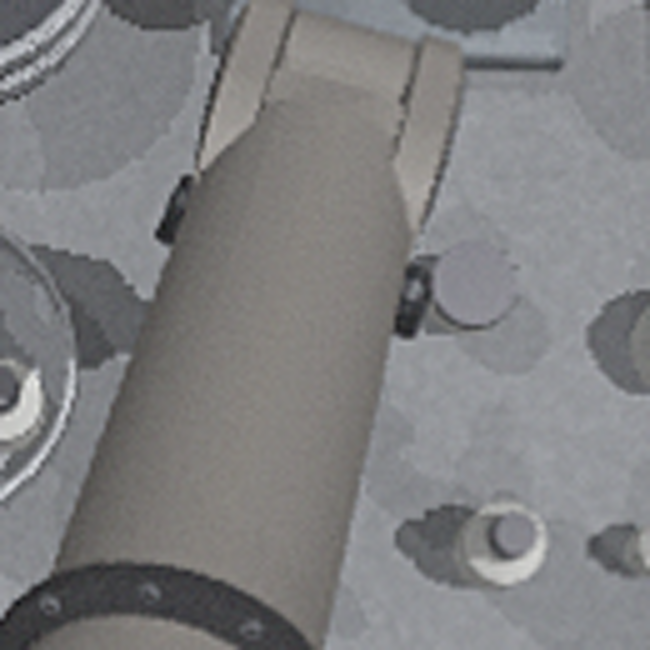

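Run:
```python
from h import *
p=eyes.grab_frame('scene')
o=r.get_obs();R=cv2.Rodrigues(np.array(o['orientation'],float))[0];t=o['tcp_pos']
for z in (.155,.16): print([ray(p,(180+a/5-.4,130+b/5-.4),z).round(4) for a,b in ((220,330),(447,310))])
print([proj(p,t+R@np.array([s,0,.16]))[0] *5-np.array([900,650]) for s in (-.0425,.0425)])
print(t+R@np.array([0,0,.16]))
```

```text
[array([ 0.5835, -0.1488,  0.155 ]), array([ 0.6182, -0.0636,  0.155 ])]
[array([ 0.5869, -0.1501,  0.16  ]), array([ 0.6214, -0.0656,  0.16  ])]
[array([219.28971574, 310.80273681]), array([428.00541952, 289.80465775])]
[ 0.59266108 -0.10555289  0.15688679]
```

Call:
jog_arm:
  series:
    - [-0.25,0.1,0,0]
    - [0,0,0,0]
    - [0,0,0.7,0]
    - [0,0,0.7,0]
    - [0,0,0.3,0]
    - [0,0,0,0]

```text
clock: 5.08
tcp_pos: [0.5928, -0.1169, 0.2685]
orientation: [2.601, 1.755, 0.036]
contact_force: [-0.4, 0.0, -0.1]
grip_width: 0.0851
```

```bash
python3 to.py .589 -.1137 .246
```

```text
t 5.08 tcp [ 0.5928 -0.1169  0.2685] zax [ 0.021  0.01  -1.   ] yaw 68.0 w 0.0851 F [-0.4  0.  -0.1]
units [ 0.04 -0.17  0.75]
```

Call:
jog_arm:
  series:
    - [0.03,-0.2,0.4,0]
    - [0,0,0.35,0]
    - [0,0,0,0]

```text
clock: 5.45
tcp_pos: [0.5881, -0.1134, 0.2457]
orientation: [2.6, 1.754, 0.038]
contact_force: [-0.6, 0.1, 0.3]
grip_width: 0.085
```

```bash
cat > g.py <<'E'
import sys
from h import *
# grasp-point target -> units, tilt accounted
def g(x,y,z):
    o=r.get_obs();R=cv2.Rodrigues(np.array(o['orientation'],float))[0]
    gp=o['tcp_pos']+.155*R[:,2]; d=R.T@(np.array([x,y,z])-gp)/.03
    print('t',round(o['clock'],2),'gp',gp.round(4),'zax',R[:,2].round(3),'yaw',np.degrees(np.arctan2(R[1,0],R[0,0])).round(1),'w',round(o['grip_width'],4),'F',o['contact_force'].round(1),'units',d.round(2))
g(*map(float,sys.argv[1:4]))
E
python3 g.py .591 -.1122 .090
python3 - <<'E'
from h import *
p=eyes.grab_frame('scene');crop(p,'s2.png',180,130,320,260,5)
E
```

```text
t 5.45 gp [ 0.5916 -0.1119  0.0907] zax [ 0.023  0.01  -1.   ] yaw 68.0 w 0.085 F [-0.6  0.1  0.3] units [-0.02 -0.02  0.02]
```

View pics/s2.png

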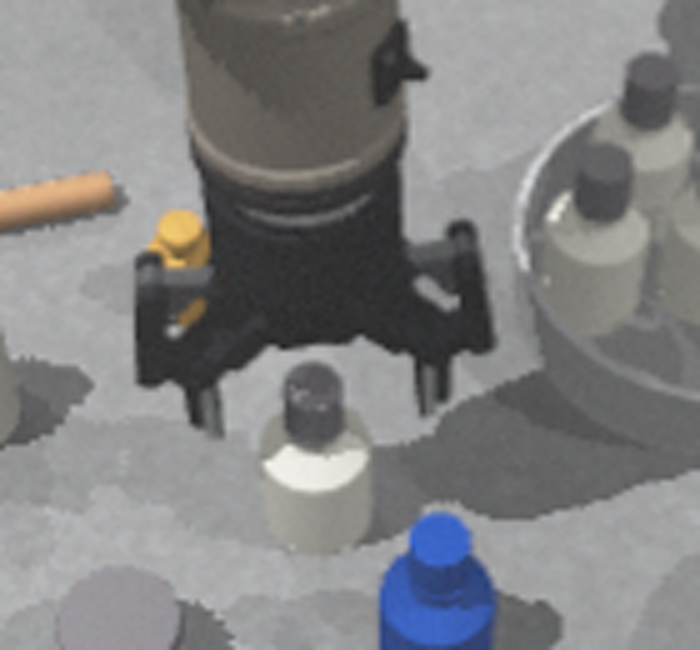

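Call:
jog_arm:
  series:
    - [0,0,0,0]
    - [0,0,0,0]
    - [0,0,0,0]
    - [0,0,0,0]
    - [0,0,0,0]
  grip: 18
  newtons: 35

```text
clock: 6.12
tcp_pos: [0.5886, -0.1137, 0.2469]
orientation: [2.599, 1.753, 0.04]
contact_force: [-0.3, 0.2, -0.5]
grip_width: 0.0253
```

```bash
python3 g.py .591 -.1122 .090
python3 - <<'E'
from h import *
p=eyes.grab_frame('scene');crop(p,'s3.png',180,130,320,260,5)
E
```

```text
t 6.12 gp [ 0.5925 -0.1122  0.0919] zax [ 0.025  0.009 -1.   ] yaw 68.0 w 0.0253 F [-0.3  0.2 -0.5] units [-0.02 -0.05  0.06]
```

View pics/s3.png

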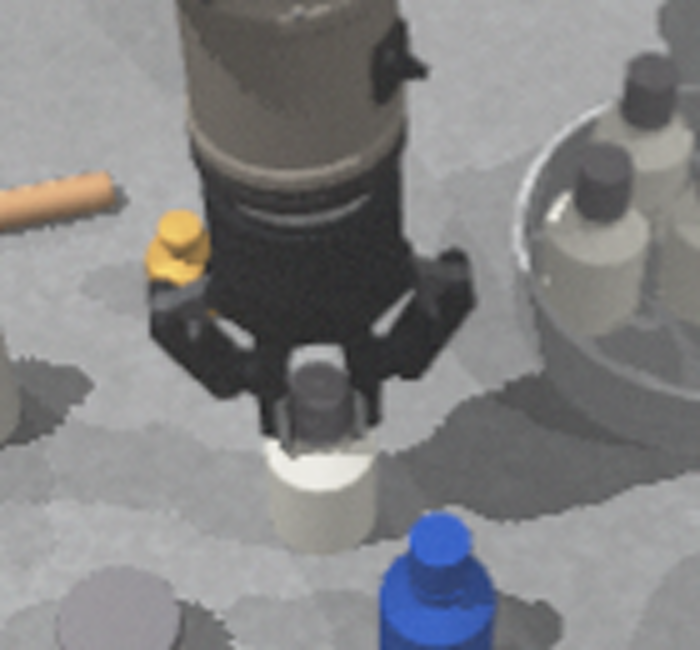

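Call:
jog_arm:
  series:
    - [0,0,-0.3,0]
    - [0,0,-0.6,0]
    - [0,0,-0.8,0]
    - [0,0,-0.8,0]
    - [0,0,-0.8,0]
    - [0,0,-0.8,0]
    - [0,0,-0.8,0]
    - [0,0,-0.5,0]
    - [0,0,0,0]

```text
clock: 7.3
tcp_pos: [0.5832, -0.116, 0.4223]
orientation: [2.599, 1.75, 0.046]
contact_force: [0.2, -0.1, -2.7]
grip_width: 0.0252
```

```bash
python3 g.py .595 .176 .24
python3 - <<'E'
from h import *
p=eyes.grab_frame('scene');crop(p,'s4.png',160,60,320,220,4)
E
```

```text
t 7.3 gp [ 0.5877 -0.1145  0.2674] zax [ 0.029  0.01  -1.   ] yaw 67.9 w 0.0252 F [ 0.2 -0.1 -2.7] units [ 9.04 -3.44  1.01]
```

View pics/s4.png

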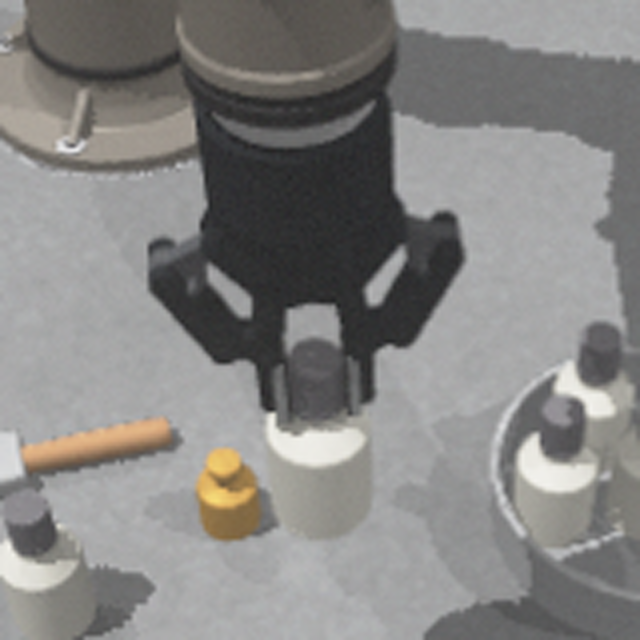

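Call:
jog_arm:
  series:
    - [0.5,-0.2,0,0]
    - [0.9,-0.35,0,0]
    - [0.95,-0.36,0,0]
    - [0.95,-0.36,0,0]
    - [0.95,-0.36,0,0]
    - [0.95,-0.36,0,0]
    - [0.95,-0.36,0,0]
    - [0.95,-0.36,0,0]
    - [0.95,-0.36,0,0]
    - [0.8,-0.3,0,0]
    - [0.4,-0.2,0,0]

```text
clock: 8.72
tcp_pos: [0.5814, 0.2039, 0.4109]
orientation: [-2.595, -1.763, -0.012]
contact_force: [-0.6, 0.1, -2.6]
grip_width: 0.0249
```

```bash
python3 g.py .595 .176 .24
```

```text
t 8.72 gp [0.582  0.2052 0.2559] zax [ 0.004  0.008 -1.   ] yaw 68.4 w 0.0249 F [-0.6  0.1 -2.6] units [-0.75  0.76  0.52]
```

Call:
jog_arm:
  series:
    - [-0.75,0.75,0.3,0]
    - [0,0,0,0]
    - [0,0,0,0]

```text
clock: 9.1
tcp_pos: [0.5927, 0.1775, 0.3993]
orientation: [-2.59, -1.767, -0.007]
contact_force: [0.6, 0.9, -1.4]
grip_width: 0.0249
```

```bash
python3 g.py .595 .176 .22
python3 - <<'E'
from h import *
p=eyes.grab_frame('scene');crop(p,'s5.png',250,70,400,230,4)
p=eyes.grab_frame('top');crop(p,'t5.png',150,120,270,240,5)
E
```

```text
t 9.1 gp [0.5927 0.1786 0.2443] zax [-0.     0.007 -1.   ] yaw 68.6 w 0.0249 F [ 0.6  0.9 -1.4] units [-0.06  0.1   0.81]
```

View pics/s5.png

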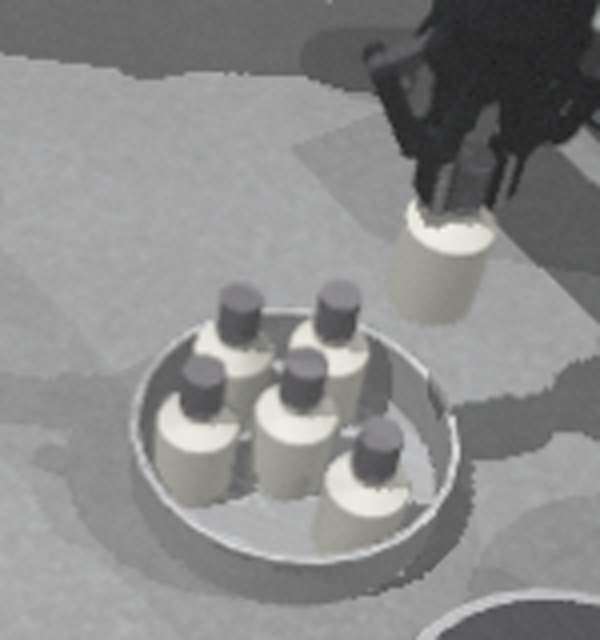

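View pics/t5.png

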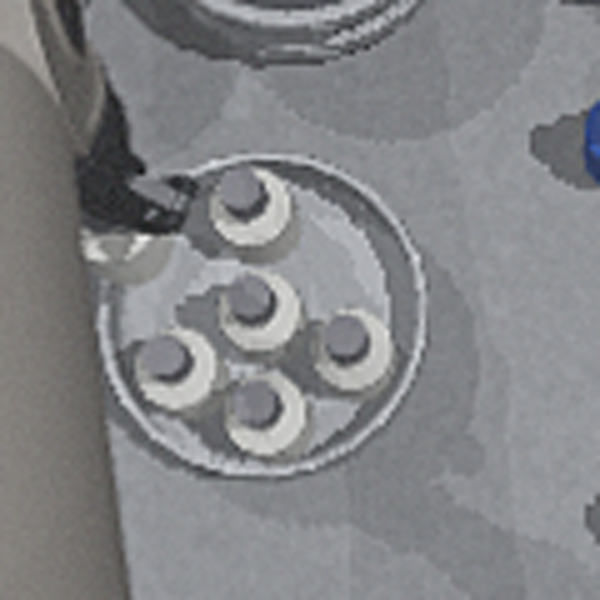

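```bash
cat > ov.py <<'E'
import sys
from h import *
t=np.linspace(0,2*np.pi,80)
def ov(p,n,box,s,L):
    im=cv2.cvtColor(p['pixels'],cv2.COLOR_RGB2BGR);x0,y0,x1,y1=box
    im=cv2.resize(im[y0:y1,x0:x1],None,fx=s,fy=s)
    for x,y,z,ra,col in L:
        q=np.c_[x+ra*np.cos(t),y+ra*np.sin(t),z+0*t]
        q=((proj(p,q)-[x0,y0]+.5)*s*8).astype(int);cv2.polylines(im,[q],True,col,1,cv2.LINE_AA,3)
    cv2.imwrite('pics/'+n,im)
def held(dz=.0919):
    o=r.get_obs();R=cv2.Rodrigues(np.array(o['orientation'],float))[0];x,y,z=o['tcp_pos']+.155*R[:,2]
    return [(x,y,z-dz,.025,(0,255,255)),(x,y,z-dz+.058,.025,(255,0,255)),(x,y,z-dz+.104,.013,(0,0,255))]
E
python3 - <<'E'
from ov import *
p=eyes.grab_frame('scene');ov(p,'s6.png',(320,70,400,170),6,held())
E
```

```text
(no output)
```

View pics/s6.png

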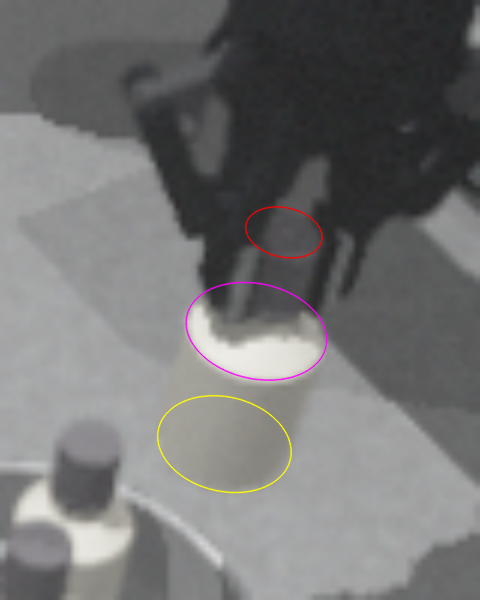

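Call:
jog_arm:
  series:
    - [-0.05,0.15,0.3,0]
    - [0,0,0.5,0]
    - [0,0,0.5,0]
    - [0,0,0.3,0]
    - [0,0,0,0]

```text
clock: 9.88
tcp_pos: [0.5962, 0.1746, 0.3472]
orientation: [-2.59, -1.768, -0.005]
contact_force: [0.2, -0.5, -2.3]
grip_width: 0.025
```

```bash
python3 g.py .596 .1755 .096
```

```text
t 9.88 gp [0.596  0.1756 0.1922] zax [-0.001  0.007 -1.   ] yaw 68.6 w 0.025 F [ 0.2 -0.5 -2.3] units [-0.02  0.01  3.21]
```

Call:
jog_arm:
  series:
    - [0,0,0.3,0]
    - [0,0,0.5,0]
    - [0,0,0.5,0]
    - [0,0,0.3,0]
    - [0,0,0,0]

```text
clock: 10.5
tcp_pos: [0.5962, 0.1751, 0.2958]
orientation: [-2.589, -1.768, -0.005]
contact_force: [-0.2, 0.2, -1.9]
grip_width: 0.0248
```

```bash
python3 g.py .596 .1755 .096
python3 - <<'E'
from ov import *
p=eyes.grab_frame('scene');ov(p,'s7.png',(270,100,400,220),5,held()+[(.57,.1185,.05,.0975,(0,255,0))])
E
```

```text
t 10.5 gp [0.5961 0.1762 0.1408] zax [-0.001  0.007 -1.   ] yaw 68.7 w 0.0248 F [-0.2  0.2 -1.9] units [-0.03  0.01  1.49]
```

View pics/s7.png

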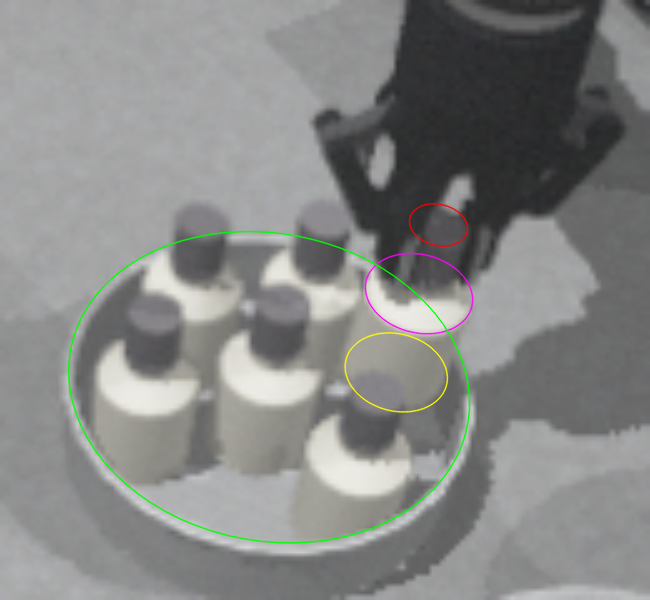

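Call:
jog_arm:
  series:
    - [0,0,0.4,0]
    - [0,0,0.5,0]
    - [0,0,0.3,0]
    - [0,0,0.1,0]
    - [0,0,0,0]

```text
clock: 11.18
tcp_pos: [0.5967, 0.1755, 0.255]
orientation: [-2.59, -1.768, -0.008]
contact_force: [0.2, -0.5, -2.3]
grip_width: 0.025
```

```bash
python3 g.py .596 .1755 .096
python3 - <<'E'
from ov import *
p=eyes.grab_frame('scene');ov(p,'s8.png',(270,100,400,220),5,[])
E
```

```text
t 11.18 gp [0.5969 0.1767 0.1   ] zax [ 0.001  0.008 -1.   ] yaw 68.6 w 0.025 F [ 0.2 -0.5 -2.3] units [-0.05 -0.01  0.13]
```

View pics/s8.png

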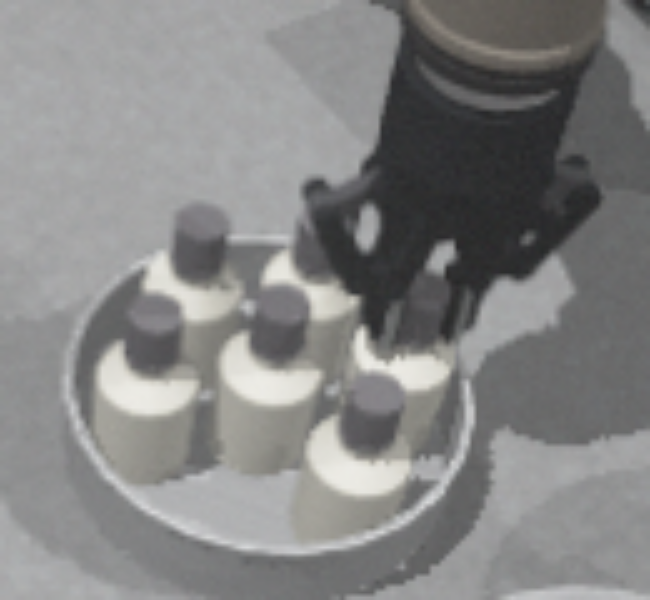

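Call:
jog_arm:
  series:
    - [0,0,0.1,0]
    - [0,0,0.1,0]
    - [0,0,0,0]

```text
clock: 11.6
tcp_pos: [0.5978, 0.1754, 0.2517]
orientation: [-2.591, -1.768, -0.013]
contact_force: [-0.3, -0.5, -1.4]
grip_width: 0.0251
```

```bash
python3 g.py .596 .1755 .096
```

```text
t 11.6 gp [0.5985 0.1768 0.0967] zax [ 0.004  0.009 -1.   ] yaw 68.6 w 0.0251 F [-0.3 -0.5 -1.4] units [-0.07 -0.06  0.02]
```

Call:
jog_arm:
  series:
    - [0,-0.05,0.12,0]
    - [0,0,0,0]

```text
clock: 11.85
tcp_pos: [0.5979, 0.1754, 0.2516]
orientation: [-2.593, -1.768, -0.02]
contact_force: [-0.7, 0.5, -2.7]
grip_width: 0.0253
```

```bash
python3 g.py .596 .1755 .096
```

```text
t 11.85 gp [0.5992 0.177  0.0966] zax [ 0.008  0.01  -1.   ] yaw 68.6 w 0.0253 F [-0.7  0.5 -2.7] units [-0.09 -0.08  0.02]
```

Call:
jog_arm:
  series:
    - [0,-0.05,0.2,0]
    - [0,0,0,0]

```text
clock: 12.1
tcp_pos: [0.5987, 0.1751, 0.2509]
orientation: [-2.595, -1.767, -0.029]
contact_force: [-1.5, -0.4, -1.8]
grip_width: 0.0247
```

```bash
python3 g.py .596 .1755 .096
```

```text
t 12.1 gp [0.6009 0.1769 0.0959] zax [ 0.014  0.012 -1.   ] yaw 68.5 w 0.0247 F [-1.5 -0.4 -1.8] units [-0.1  -0.13 -0.01]
```

Run:
```python
from ov import *
p=eyes.grab_frame('scene');ov(p,'s9.png',(290,100,400,220),6,held())
print([ (np.round(r.get_obs()['contact_force'],1)) for _ in range(1)])
```

```text
[array([ 0.1, -0.1, -1.4])]
```

View pics/s9.png

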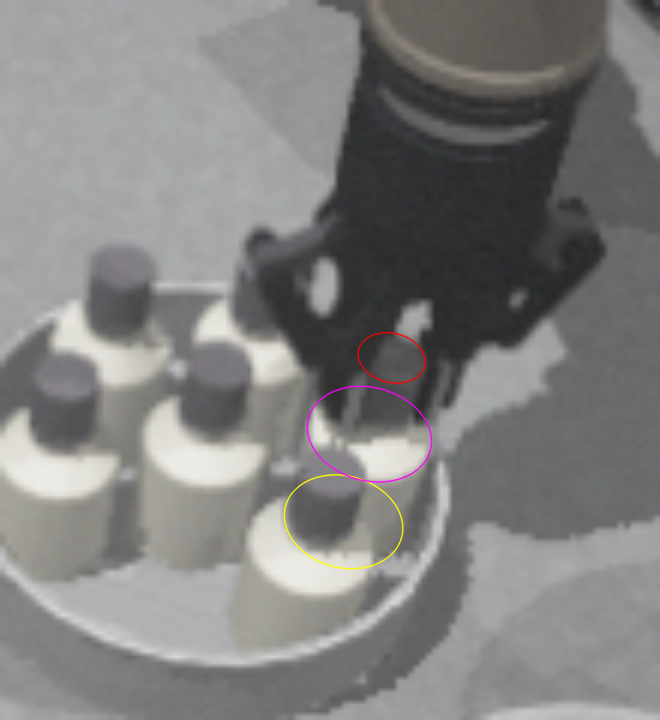

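Call:
jog_arm:
  series:
    - [-0.05,-0.1,0.15,0]
    - [0,0,0.15,0]

```text
clock: 12.4
tcp_pos: [0.5985, 0.1748, 0.2493]
orientation: [-2.597, -1.767, -0.043]
contact_force: [-4.9, -3.1, 22.8]
grip_width: 0.025
```

```bash
python3 g.py .596 .1755 .096
```

```text
t 12.4 gp [0.602  0.1772 0.0944] zax [ 0.022  0.015 -1.   ] yaw 68.5 w 0.025 F [-4.9 -3.1 22.8] units [-0.13 -0.16 -0.06]
```

Call:
jog_arm:
  series:
    - [0,0,0,0]
    - [0,0,0,0]
    - [0,0,0,0]

```text
clock: 12.78
tcp_pos: [0.5983, 0.175, 0.2493]
orientation: [-2.597, -1.767, -0.043]
contact_force: [-1.9, -1.3, 9.4]
grip_width: 0.0252
```

Call:
jog_arm:
  series:
    - [0,0,0,0]
    - [0,0,0,0]
    - [0,0,0,0]
  grip: 42

```text
clock: 13.15
tcp_pos: [0.5978, 0.1755, 0.2476]
orientation: [-2.596, -1.768, -0.04]
contact_force: [-0.3, -0.1, -0.3]
grip_width: 0.0423
```

```bash
python3 g.py .596 .1755 .24
python3 - <<'E'
from ov import *
p=eyes.grab_frame('scene');ov(p,'s10.png',(290,100,400,220),6,[])
E
```

```text
t 13.15 gp [0.601  0.1778 0.0926] zax [ 0.021  0.015 -1.   ] yaw 68.5 w 0.0423 F [-0.3 -0.1 -0.3] units [-0.03 -0.06 -4.92]
```

View pics/s10.png

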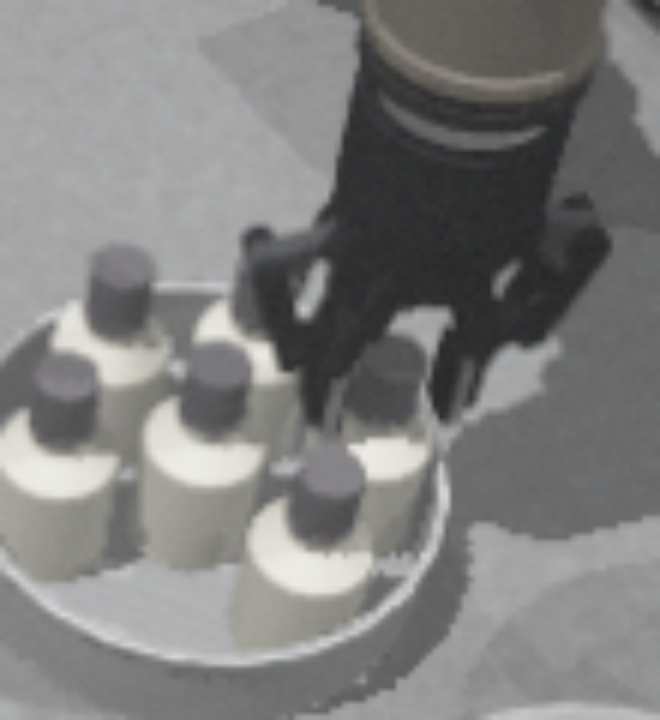

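Call:
jog_arm:
  series:
    - [0,0,-0.3,0]
    - [0,0,-0.6,0]
    - [0,0,-0.9,0]
    - [0,0,-0.9,0]
    - [0,0,-0.9,0]
    - [0,0,-0.9,0]
    - [0,0,-0.5,0]

```text
clock: 14.08
tcp_pos: [0.5944, 0.1724, 0.4089]
orientation: [-2.597, -1.767, -0.046]
contact_force: [-0.3, 1.0, 0.3]
grip_width: 0.042
```

```bash
python3 g.py .4605 -.2345 .22
python3 - <<'E'
from ov import *
p=eyes.grab_frame('scene');ov(p,'s11.png',(270,100,400,220),5,[(.57,.1185,.05,.0975,(0,255,0))])
E
```

```text
t 14.07 gp [0.5982 0.175  0.254 ] zax [ 0.024  0.017 -1.   ] yaw 68.5 w 0.042 F [-0.3  1.   0.3] units [-14.4    0.73   0.79]
```

View pics/s11.png

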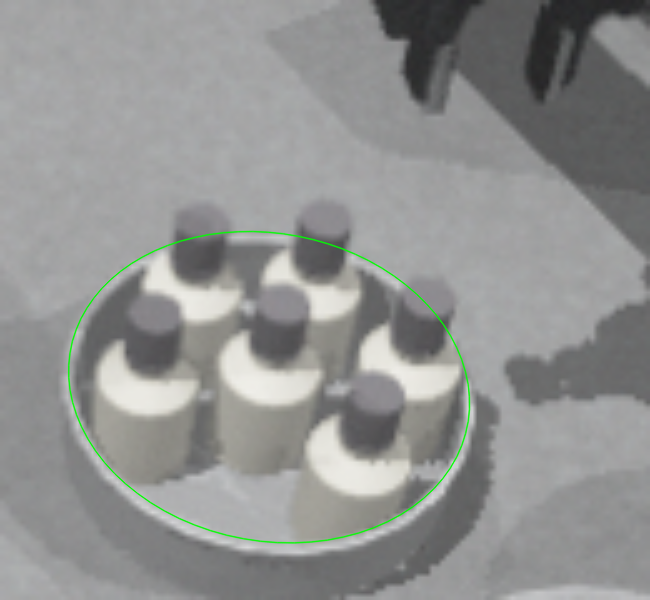

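Call:
jog_arm:
  series:
    - [-0.6,0.03,0,0]
    - [-0.95,0.05,0,0]
    - [-0.95,0.05,0,0]
    - [-0.95,0.05,0,0]
    - [-0.95,0.05,0,0]
    - [-0.95,0.05,0,0]
    - [-0.95,0.05,0,0]
    - [-0.95,0.05,0,0]
    - [-0.95,0.05,0,0]
    - [-0.95,0.05,0,0]
    - [-0.95,0.05,0,0]
    - [-0.95,0.05,0,0]
  grip: 85

```text
clock: 15.62
tcp_pos: [0.4726, -0.1626, 0.3913]
orientation: [-2.597, -1.752, -0.014]
contact_force: [0.2, -0.4, -0.8]
grip_width: 0.0852
```

```bash
python3 g.py .4615 -.2345 .22
```

```text
t 15.62 gp [ 0.473  -0.1607  0.2363] zax [ 0.002  0.012 -1.   ] yaw 68.0 w 0.0852 F [ 0.2 -0.4 -0.8] units [-2.43  0.57  0.51]
```

Call:
jog_arm:
  series:
    - [-0.8,0.2,0,0]
    - [-0.8,0.2,0,0]
    - [-0.5,0.15,0,0]
    - [0,0,0,0]
    - [0,0,0,0]

```text
clock: 16.25
tcp_pos: [0.4559, -0.2337, 0.3856]
orientation: [-2.6, -1.735, -0.001]
contact_force: [0.5, 0.5, 0.1]
grip_width: 0.0849
```

```bash
python3 g.py .4615 -.2345 .15;python3 - <<'E'
from tri import *
# remeasure placed bottle from both views
pt=eyes.grab_frame('top');ps=eyes.grab_frame('scene');crop(pt,'t12.png',160,130,380,270,3.6)
crop(pt,'t12p.png',160,140,245,225,7)
crop(ps,'s12.png',110,120,260,260,4)
E
```

```text
t 16.25 gp [ 0.4545 -0.2315  0.2306] zax [-0.008  0.014 -1.   ] yaw 67.4 w 0.0849 F [0.5 0.5 0.1] units [-0.03  0.29  2.68]
```

View pics/t12.png

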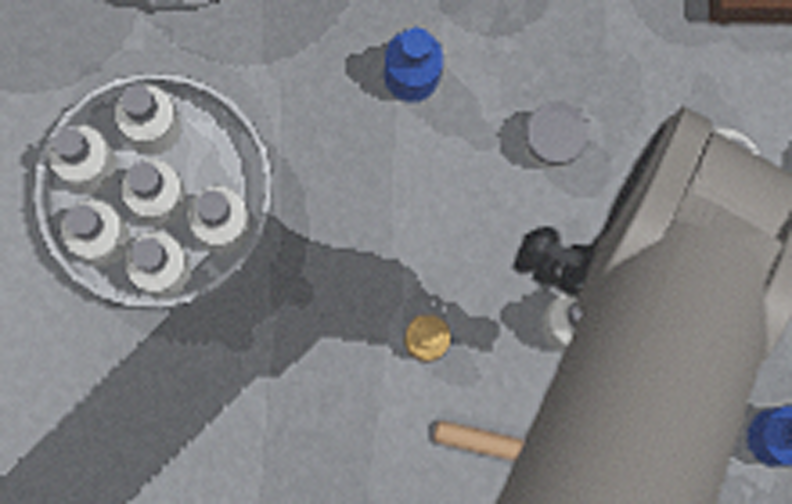

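View pics/t12p.png

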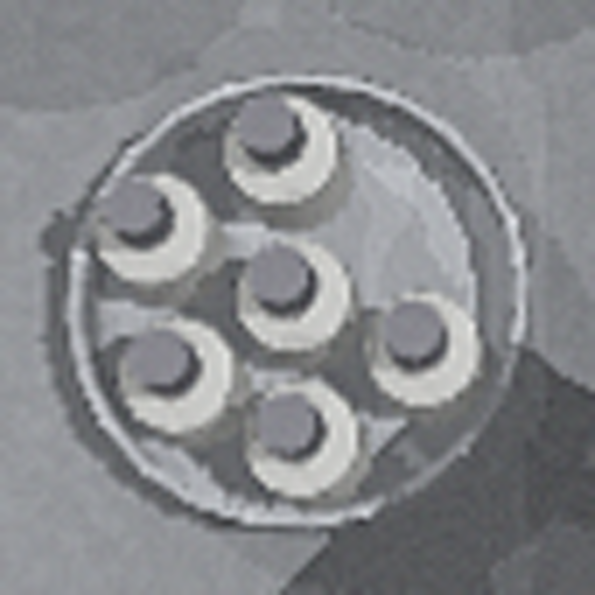

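View pics/s12.png

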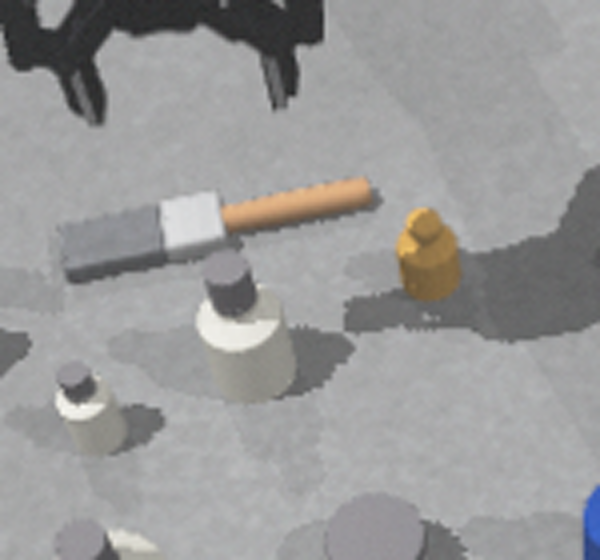

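Call:
jog_arm:
  series:
    - [-0.05,0.3,0.5,0]
    - [0,0,0.8,0]
    - [0,0,0.8,0]
    - [0,0,0.5,0]
    - [0,0,0,0]

```text
clock: 16.98
tcp_pos: [0.466, -0.2353, 0.3024]
orientation: [-2.594, -1.743, -0.002]
contact_force: [0.5, 0.7, -0.2]
grip_width: 0.0845
```

```bash
python3 g.py .462 -.2345 .091
```

```text
t 16.98 gp [ 0.4647 -0.2331  0.1474] zax [-0.008  0.014 -1.   ] yaw 67.8 w 0.0845 F [ 0.5  0.7 -0.2] units [-0.1  -0.04  1.88]
```

Call:
jog_arm:
  series:
    - [-0.1,-0.05,0.4,0]
    - [0,0,0.6,0]
    - [0,0,0.6,0]
    - [0,0,0.3,0]
    - [0,0,0,0]

```text
clock: 17.6
tcp_pos: [0.4639, -0.2378, 0.2446]
orientation: [-2.597, -1.745, -0.007]
contact_force: [0.5, 0.2, -1.2]
grip_width: 0.0849
```

```bash
python3 g.py .462 -.2345 .091
python3 - <<'E'
from ov import *
p=eyes.grab_frame('scene');crop(p,'s13.png',110,120,240,250,5)
E
```

```text
t 17.6 gp [ 0.4633 -0.2358  0.0896] zax [-0.003  0.013 -1.   ] yaw 67.8 w 0.0849 F [ 0.5  0.2 -1.2] units [ 0.03 -0.06 -0.04]
```

View pics/s13.png

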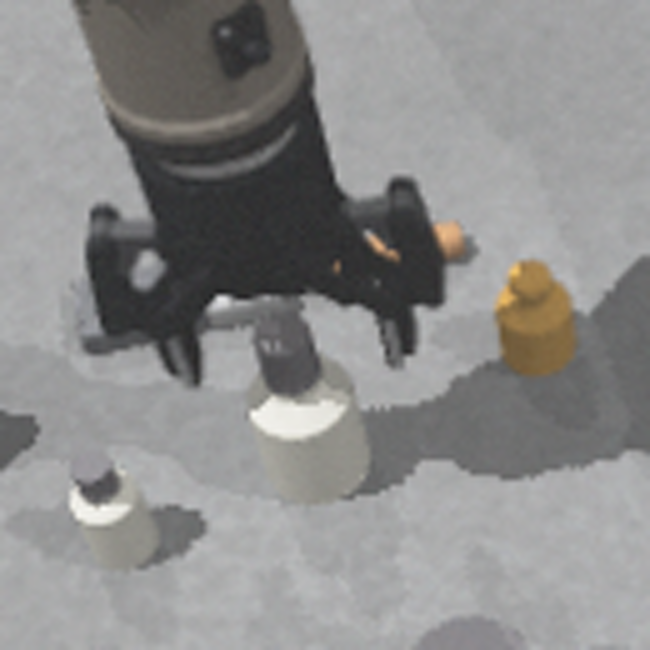

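Cap sits between the pads at crop (285,350). Closing.

Call:
jog_arm:
  series:
    - [0,0,0,0]
    - [0,0,0,0]
    - [0,0,0,0]
    - [0,0,0,0]
    - [0,0,0,0]
  grip: 18
  newtons: 35

```text
clock: 18.27
tcp_pos: [0.4645, -0.2382, 0.2465]
orientation: [-2.599, -1.747, -0.01]
contact_force: [-0.1, -0.9, -1.4]
grip_width: 0.0249
```

```bash
python3 g.py .462 -.2345 .091
```

```text
t 18.27 gp [ 0.4645 -0.2363  0.0915] zax [ 0.     0.012 -1.   ] yaw 67.8 w 0.0249 F [-0.1 -0.9 -1.4] units [ 0.03 -0.1   0.02]
```

Call:
jog_arm:
  series:
    - [0,0,-0.3,0]
    - [0,0,-0.6,0]
    - [0,0,-0.8,0]
    - [0,0,-0.8,0]
    - [0,0,-0.8,0]
    - [0,0,-0.8,0]
    - [0,0,-0.6,0]
    - [0,0,0,0]

```text
clock: 19.27
tcp_pos: [0.4631, -0.2399, 0.3943]
orientation: [-2.599, -1.744, -0.009]
contact_force: [-0.6, -0.1, -1.4]
grip_width: 0.0253
```

```bash
python3 g.py .608 .068 .25
python3 - <<'E'
from ov import *
p=eyes.grab_frame('scene');ov(p,'s14.png',(110,40,260,180),5,held())
E
```

```text
t 19.27 gp [ 0.4629 -0.238   0.2393] zax [-0.001  0.013 -1.   ] yaw 67.7 w 0.0253 F [-0.6 -0.1 -1.4] units [11.27  0.61 -0.23]
```

View pics/s14.png

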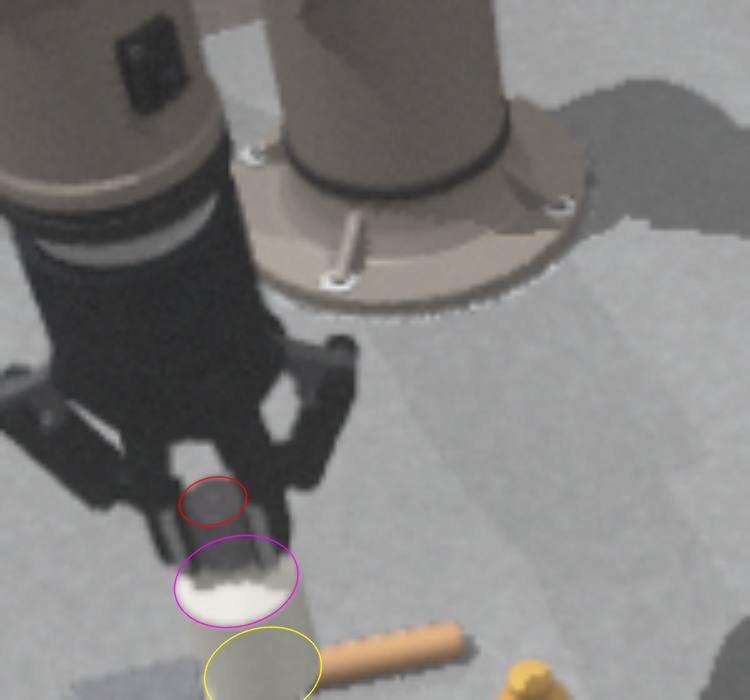

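Call:
jog_arm:
  series:
    - [0.5,0.03,-0.1,0]
    - [0.9,0.05,0,0]
    - [0.95,0.05,0,0]
    - [0.95,0.05,0,0]
    - [0.95,0.05,0,0]
    - [0.95,0.05,0,0]
    - [0.95,0.05,0,0]
    - [0.95,0.05,0,0]
    - [0.95,0.05,0,0]
    - [0.9,0.05,0,0]
    - [0.6,0.05,0,0]
    - [0.3,0,0,0]

```text
clock: 20.82
tcp_pos: [0.5919, 0.0495, 0.3887]
orientation: [-2.582, -1.745, 0.016]
contact_force: [0.0, -1.4, -2.4]
grip_width: 0.0248
```

```bash
python3 g.py .608 .068 .23
```

```text
t 20.82 gp [0.5884 0.0519 0.2338] zax [-0.023  0.016 -1.   ] yaw 68.1 w 0.0248 F [ 0.  -1.4 -2.4] units [0.74 0.41 0.12]
```

Call:
jog_arm:
  series:
    - [0.55,0.4,0,0]
    - [0.15,0,0,0]
    - [0,0,0,0]

```text
clock: 21.2
tcp_pos: [0.6104, 0.0643, 0.3875]
orientation: [-2.583, -1.743, 0.021]
contact_force: [-1.3, 0.8, -2.3]
grip_width: 0.0251
```

```bash
python3 g.py .608 .068 .17
python3 - <<'E'
from ov import *
p=eyes.grab_frame('scene');ov(p,'s15.png',(240,60,390,220),4.5,held()+[(.57,.1185,.05,.0975,(0,255,0))])
E
```

```text
t 21.2 gp [0.6064 0.0665 0.2326] zax [-0.025  0.014 -1.   ] yaw 68.0 w 0.0251 F [-1.3  0.8 -2.3] units [0.06 0.09 2.08]
```

View pics/s15.png

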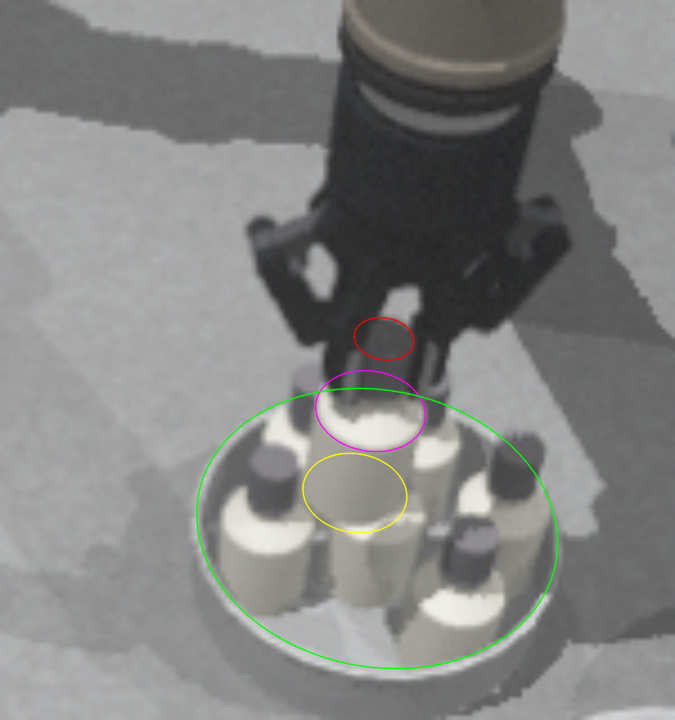

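Call:
jog_arm:
  series:
    - [0.05,0.15,0.3,0]
    - [0,0,0.5,0]
    - [0,0,0.6,0]
    - [0,0,0.5,0]
    - [0,0,0,0]

```text
clock: 21.88
tcp_pos: [0.6122, 0.0627, 0.3252]
orientation: [-2.584, -1.739, 0.025]
contact_force: [-0.1, 0.1, -1.5]
grip_width: 0.0251
```

```bash
python3 g.py .609 .067 .0955
python3 - <<'E'
from ov import *
p=eyes.grab_frame('scene');ov(p,'s16.png',(240,60,390,220),4.5,[])
E
```

```text
t 21.88 gp [0.6078 0.0648 0.1702] zax [-0.028  0.013 -1.   ] yaw 67.9 w 0.0251 F [-0.1  0.1 -1.5] units [0.08 0.09 2.49]
```

View pics/s16.png

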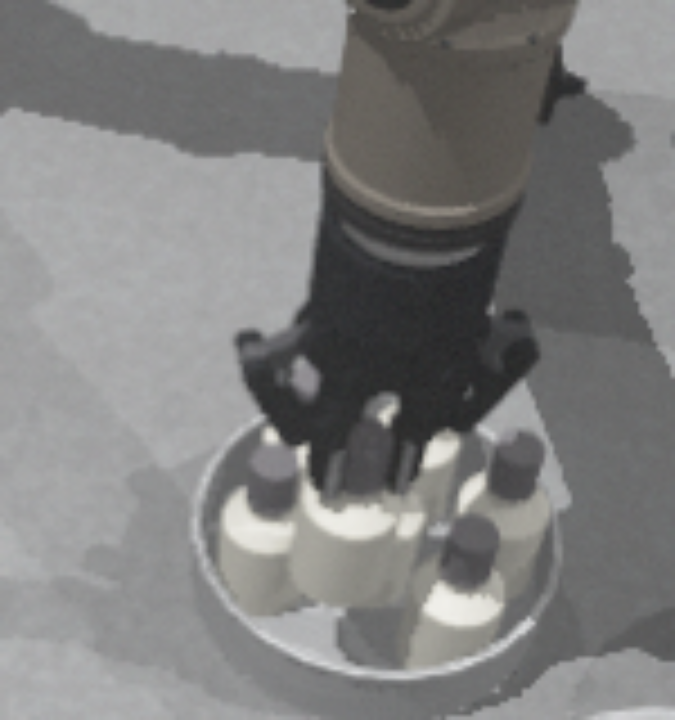

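Call:
jog_arm:
  series:
    - [0.08,0.12,0.3,0]
    - [0,0,0.5,0]
    - [0,0,0.4,0]
    - [0,0,0.2,0]
    - [0,0,0,0]

```text
clock: 22.55
tcp_pos: [0.6164, 0.0645, 0.2816]
orientation: [-2.585, -1.74, 0.021]
contact_force: [0.2, -0.5, -1.5]
grip_width: 0.0248
```

```bash
python3 g.py .609 .067 .0955
python3 - <<'E'
from ov import *
p=eyes.grab_frame('scene');ov(p,'s17.png',(240,90,390,220),5,held())
E
```

```text
t 22.55 gp [0.6124 0.0666 0.1266] zax [-0.026  0.014 -1.   ] yaw 67.9 w 0.0248 F [ 0.2 -0.5 -1.5] units [-0.03 -0.08  1.04]
```

View pics/s17.png

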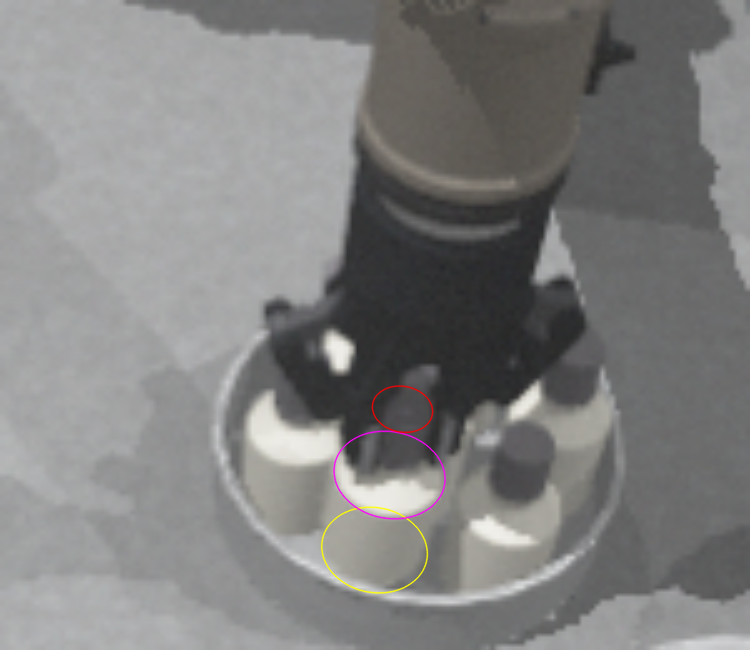

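Call:
jog_arm:
  series:
    - [-0.03,-0.1,0.3,0]
    - [0,0,0.4,0]
    - [0,0,0.2,0]
    - [0,0,0.1,0]

```text
clock: 23.1
tcp_pos: [0.6126, 0.0653, 0.2507]
orientation: [-2.585, -1.74, 0.018]
contact_force: [-0.5, 0.2, 2.3]
grip_width: 0.0251
```

```bash
python3 g.py .609 .067 .0955
```

```text
t 23.1 gp [0.6089 0.0675 0.0958] zax [-0.024  0.014 -1.   ] yaw 67.9 w 0.0251 F [-0.5  0.2  2.3] units [-0.01  0.01  0.01]
```

Contact is starting (+2.3 N). One more small push to seat it.

Call:
jog_arm:
  series:
    - [0,0,0.1,0]
    - [0,0,0.1,0]

```text
clock: 23.35
tcp_pos: [0.614, 0.0639, 0.2505]
orientation: [-2.587, -1.738, 0.014]
contact_force: [-4.1, -1.6, 13.1]
grip_width: 0.025
```

```bash
python3 g.py .609 .067 .0955
```

```text
t 23.35 gp [0.6107 0.0663 0.0955] zax [-0.021  0.015 -1.   ] yaw 67.8 w 0.025 F [-4.1 -1.6 13.1] units [ 0.   -0.06  0.  ]
```

Call:
jog_arm:
  series:
    - [0,0,0,0]
    - [0,0,0,0]

```text
clock: 23.6
tcp_pos: [0.6145, 0.0636, 0.2517]
orientation: [-2.588, -1.738, 0.011]
contact_force: [-1.6, 0.7, -2.7]
grip_width: 0.0251
```

Call:
jog_arm:
  series:
    - [0,0,0,0]
    - [0,0,0,0]
    - [0,0,0,0]
  grip: 42

```text
clock: 23.98
tcp_pos: [0.6147, 0.0638, 0.2513]
orientation: [-2.588, -1.739, 0.01]
contact_force: [0.1, -0.0, -0.3]
grip_width: 0.0422
```

```bash
python3 g.py .609 .067 .0955
python3 - <<'E'
from ov import *
p=eyes.grab_frame('scene');ov(p,'s18.png',(240,90,390,220),5,[])
E
```

```text
t 23.98 gp [0.6118 0.0663 0.0964] zax [-0.019  0.016 -1.   ] yaw 67.8 w 0.0422 F [ 0.1 -0.  -0.3] units [-0.01 -0.09  0.03]
```

View pics/s18.png

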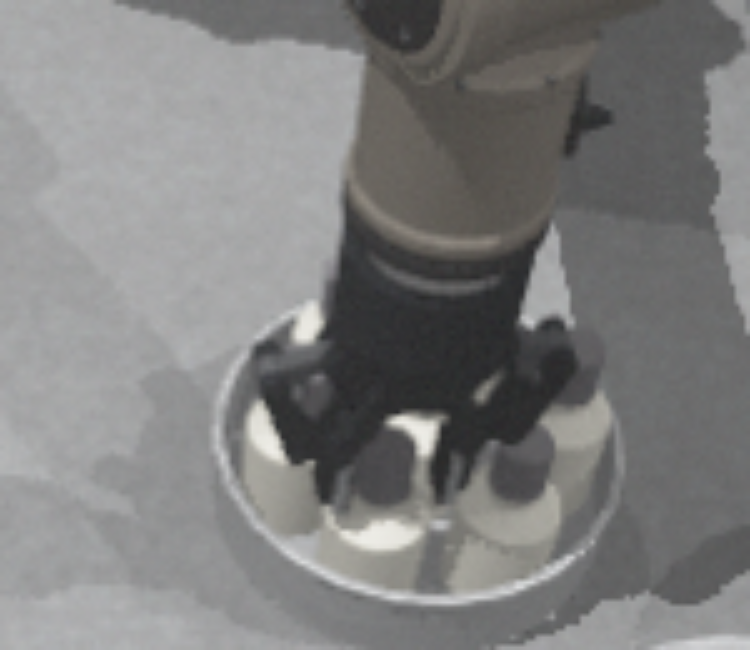

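Call:
jog_arm:
  series:
    - [0,0,-0.3,0]
    - [0,0,-0.6,0]
    - [0,0,-0.9,0]
    - [0,0,-0.9,0]
    - [0,0,-0.9,0]
    - [0,0,-0.9,0]
    - [0,0,-0.9,0]

```text
clock: 24.9
tcp_pos: [0.6173, 0.0604, 0.4243]
orientation: [-2.59, -1.738, 0.008]
contact_force: [-0.8, 0.0, -0.8]
grip_width: 0.0423
```

Call:
jog_arm:
  series:
    - [-0.9,0,0,0]
    - [-0.9,0,0,0]
    - [-0.9,0,0,0]
    - [-0.9,0,0,0]
    - [-0.9,0,0,0]
    - [-0.9,0,0,0]
    - [-0.9,0,0,0]
    - [0,0,0,0]

```text
clock: 25.9
tcp_pos: [0.5355, -0.1302, 0.4261]
orientation: [-2.6, -1.725, 0.005]
contact_force: [0.2, 0.6, 0.0]
grip_width: 0.0422
```

```bash
python3 g.py .609 .067 .0955
python3 - <<'E'
from ov import *
p=eyes.grab_frame('scene');ov(p,'s19.png',(260,110,390,230),6,[(.596,.1755,.004+.058,.025,(255,0,255)),(.608,.068,.062,.025,(255,0,255))])
p=eyes.grab_frame('top');crop(p,'t19.png',160,140,245,225,7)
E
```

```text
t 25.9 gp [ 0.5333 -0.1278  0.2711] zax [-0.015  0.016 -1.   ] yaw 67.1 w 0.0422 F [0.2 0.6 0. ] units [ 6.91 -0.08  5.92]
```

View pics/s19.png

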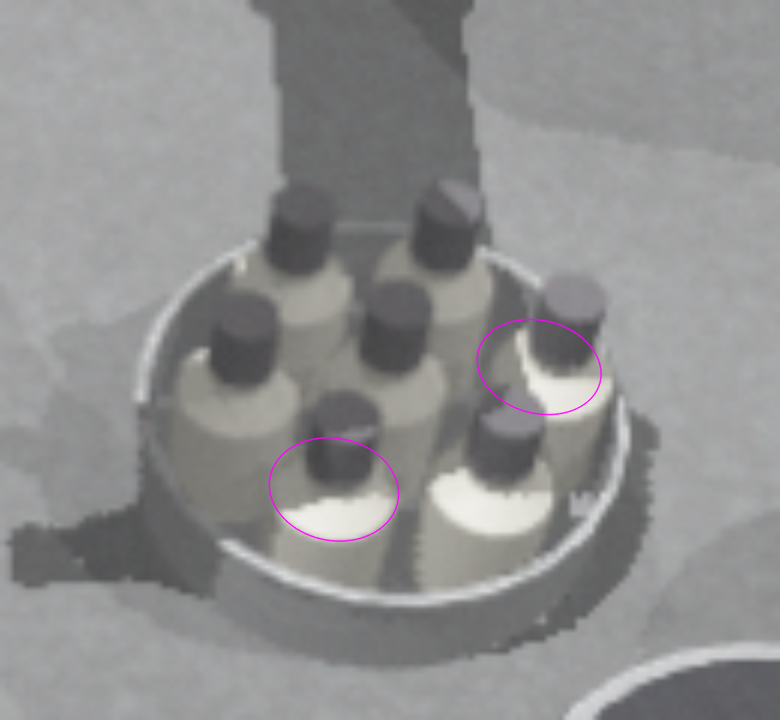

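View pics/t19.png

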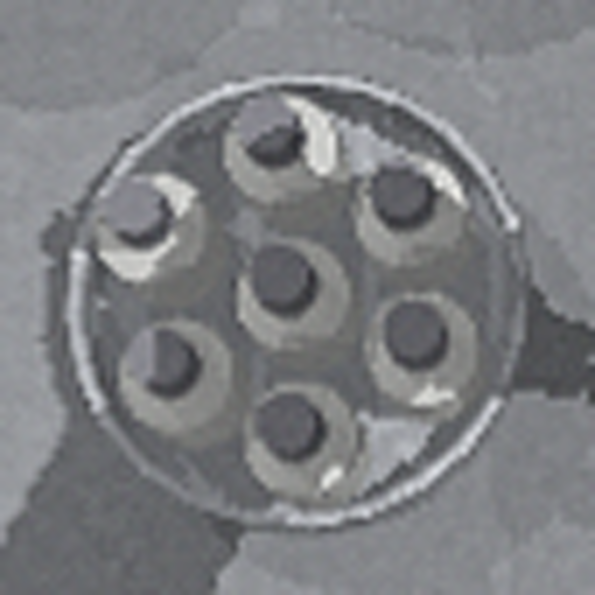

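Run:
```python
from tri import *
pt=eyes.grab_frame('top');ps=eyes.grab_frame('scene')
for n,a,b,t in (('a',(402,191),(346,411),(.6068,.069)),('b',(140,205),(573,293),(.5948,.1757))):
    a=np.array(a)/7+[159.57,139.57];b=np.array(b)/6+[259.6,109.6]
    X,e=tri(pt,ps,a,b);print(n,X.round(4),round(e,2),(X[:2]-t).round(4))
print(r.get_obs()['contact_force'].round(1))
r.hand_in()
```

```text
a [0.6043 0.0688 0.1046] 0.64 [-0.0025 -0.0002]
b [0.5985 0.1782 0.1067] 0.77 [0.0037 0.0025]
[-0.  -0.2 -0.1]
the job is handed in; nothing more can be done
```

I gripped both matching white bottles by their caps and stood one in each empty place in the pan. Each was pressed onto the pan's floor (about 23 N and 13 N upward) before I let go. I then lifted the arm clear and handed the job in at about 26 s of the 64 s allowed.

**Position:** in the last pictures both bottles stand upright. Triangulating their caps from both cameras puts them about 2.5 mm (place_a) and 4.5 mm (place_b) from the place centres, against the 20 mm limit. Cap-top heights came out at 0.105 m and 0.107 m, matching the packed bottles, so both are on the floor. The tool force was near zero at the end.

**Disagreements:**
- The two cameras differed by 3–5 mm in x.
- The network's place estimates differed between the two cameras by 8–20 mm. I used a fit to the five packed bottles' caps instead.
- The tool drifted up to about 0.03 rad from vertical during the moves, and I corrected for that when aiming.

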